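# Load the reagent carrier

### The job

Load the carrier for the next run: stand each of the four white reagent bottles upright in the carrier pocket of the same colour as its cap, and let go of it there. Set them down on the pocket floor rather than dropping them in, and do not tip any bottle over. The two brown bottles have the same caps but belong to another batch: leave them standing where they are.

Things in the scene. Friction and masses are not known exactly. Their poses are not given: they have to be found in the camera images.
- bottle_red: White reagent bottle with a red cap, for the red pocket: round, 46 mm diameter up to 58 mm, shoulder to a 26 mm neck at 68 mm, red screw cap 32 mm in diameter from 72 to 105 mm (top), red band round the body. About 90 g (65 to 125 g), loose, standing on the table. Origin: centre of its underside; z its axis, up.
- bottle_yellow: White reagent bottle with a yellow cap, for the yellow pocket: round, 46 mm diameter up to 58 mm, shoulder to a 26 mm neck at 68 mm, yellow screw cap 32 mm in diameter from 72 to 105 mm (top), yellow band round the body. About 90 g (65 to 125 g), loose, standing on the table. Origin: centre of its underside; z its axis, up.
- bottle_green: White reagent bottle with a green cap, for the green pocket: round, 46 mm diameter up to 58 mm, shoulder to a 26 mm neck at 68 mm, green screw cap 32 mm in diameter from 72 to 105 mm (top), green band round the body. About 90 g (65 to 125 g), loose, standing on the table. Origin: centre of its underside; z its axis, up.
- bottle_blue: White reagent bottle with a blue cap, for the blue pocket: round, 46 mm diameter up to 58 mm, shoulder to a 26 mm neck at 68 mm, blue screw cap 32 mm in diameter from 72 to 105 mm (top), blue band round the body. About 90 g (65 to 125 g), loose, standing on the table. Origin: centre of its underside; z its axis, up.
- pocket_red: Red square pocket, open on top: 74 mm square outside, 34 mm high, walls and floor 4 mm (66 mm square inside). Fixed, one of four standing 86 mm apart in a square in the white carrier tray (184 mm square, lower than the pockets, does not move); which colour is in which corner changes. Origin: centre of its underside, 4 mm over the table; x, y along its walls.
- pocket_yellow: Yellow square pocket, open on top: 74 mm square outside, 34 mm high, walls and floor 4 mm (66 mm square inside). Fixed, one of four standing 86 mm apart in a square in the white carrier tray (184 mm square, lower than the pockets, does not move); which colour is in which corner changes. Origin: centre of its underside, 4 mm over the table; x, y along its walls.
- pocket_green: Green square pocket, open on top: 74 mm square outside, 34 mm high, walls and floor 4 mm (66 mm square inside). Fixed, one of four standing 86 mm apart in a square in the white carrier tray (184 mm square, lower than the pockets, does not move); which colour is in which corner changes. Origin: centre of its underside, 4 mm over the table; x, y along its walls.
- pocket_blue: Blue square pocket, open on top: 74 mm square outside, 34 mm high, walls and floor 4 mm (66 mm square inside). Fixed, one of four standing 86 mm apart in a square in the white carrier tray (184 mm square, lower than the pockets, does not move); which colour is in which corner changes. Origin: centre of its underside, 4 mm over the table; x, y along its walls.
- amber_red: Look-alike that does not belong: the same bottle in dark brown (amber), with a red cap; leave it alone: round, 46 mm diameter up to 58 mm, shoulder to a 26 mm neck at 68 mm, red screw cap 32 mm in diameter from 72 to 105 mm (top), cream band round the body. About 90 g (65 to 125 g), loose, standing on the table. Origin: centre of its underside; z its axis, up.
- amber_blue: Look-alike that does not belong: the same bottle in dark brown (amber), with a blue cap; leave it alone: round, 46 mm diameter up to 58 mm, shoulder to a 26 mm neck at 68 mm, blue screw cap 32 mm in diameter from 72 to 105 mm (top), cream band round the body. About 90 g (65 to 125 g), loose, standing on the table. Origin: centre of its underside; z its axis, up.
Things that resemble listed ones, but are neither listed nor needed, are in the scene too. What is shaped like the pocket_blue but grey is not meant.

How it is judged (in metres and radians):
At the end, for the whole second after the job is handed in: Each white bottle stands in the pocket of its cap's colour: its axis within 16 mm of the pocket's centre, its base on the pocket floor (origin less than 12 mm above the pocket's origin), tilted less than 0.15 rad, at rest. Both brown bottles are within 20 mm of where they began, upright and at rest (horizontal distance between bottle_red and pocket_red below 0.016 m and z of bottle_red in the frame of pocket_red below 0.012 m and angle between each of bottle_red, bottle_yellow, bottle_green, bottle_blue, amber_red, amber_blue's own z axis and vertical below 0.15 rad and linear speed of each of bottle_red, bottle_yellow, bottle_green, bottle_blue, amber_red, amber_blue below 0.02 m/s and horizontal distance between bottle_yellow and pocket_yellow below 0.016 m and z of bottle_yellow in the frame of pocket_yellow below 0.012 m and horizontal distance between bottle_green and pocket_green below 0.016 m and z of bottle_green in the frame of pocket_green below 0.012 m and horizontal distance between bottle_blue and pocket_blue below 0.016 m and z of bottle_blue in the frame of pocket_blue below 0.012 m and distance of each of amber_red, amber_blue from where it was at the start of the episode below 0.02 m); the robot touches nothing.
It fails at once if a brown bottle is moved more than 20 mm or tipped over (distance of any of amber_red, amber_blue from where it was at the start of the episode above 0.02 m or angle between any of amber_red, amber_blue's own z axis and vertical above 0.5 rad).
It fails at once if a white bottle is tipped over (more than 0.7 rad) (angle between any of bottle_red, bottle_yellow, bottle_green, bottle_blue's own z axis and vertical above 0.7 rad).
It fails at once if a white bottle is let go above its pocket, its base more than 30 mm over the pocket's floor ((horizontal distance between bottle_red and pocket_red below 0.04 m and z of bottle_red in the frame of pocket_red above 0.034 m and contact force between the fingers and bottle_red below 0.02 N) or (horizontal distance between bottle_yellow and pocket_yellow below 0.04 m and z of bottle_yellow in the frame of pocket_yellow above 0.034 m and contact force between the fingers and bottle_yellow below 0.02 N) or (horizontal distance between bottle_green and pocket_green below 0.04 m and z of bottle_green in the frame of pocket_green above 0.034 m and contact force between the fingers and bottle_green below 0.02 N) or (horizontal distance between bottle_blue and pocket_blue below 0.04 m and z of bottle_blue in the frame of pocket_blue above 0.034 m and contact force between the fingers and bottle_blue below 0.02 N)).
It also fails if it takes over 102 s, if anything falls off the work surface, if the arm or the gripper's body presses on something with over 40 N, if the wrist force passes 120 N, or if a joint passes its speed limit or range.

### The arm

A 7-joint arm with a two-finger parallel gripper is mounted at the origin on the work surface. World frame = base frame: x ahead of the robot, y to its left, z up, the work surface at z = 0. Lengths are in mm, angles in rad, forces in N, time in s.
With the tool pointing down it reaches from about 350 to 900 mm from the base axis. Payload 7.2 kg.
Tool frame: the origin (TCP) lies midway between the tips of the shut fingers; the grasp point (between the pads) lies 19 mm behind it (env.grasp_offset is the distance from the TCP to the grasp point, in mm); z points along the fingers, y is the line along which they close (so a half turn about z gives the same grasp; the last joint's range is limited). The gripper opens to 85 mm and grips with 20 to 120 N. Pads are 22 mm wide; open, the fingers measure 114 mm over their backs; the gripper's body (76 mm by 85 mm) begins 54 mm behind the grasp point. The pads swing forward as they close: fully open they stand 13 mm farther back than shut.
Start: joints at [1.264, 0.411, -0.013, 1.596, 0.006, 1.134, -0.082], TCP at [147.823, -607.27, 231.297] pointing down, gripper open.
Joint ranges: [-2.95, 2.95], [-0.29, 1.99], [-1.47, 1.44], [0.14, 2.54], [-1.03, 4.17], [0.13, 1.85], [-2.86, 2.86]. Speed limits (rad/s): [2.39, 2.39, 3.01, 3.01, 3.14, 3.14, 3.14].

### API

Orientations are given as a unit quaternion [w, x, y, z].
In Python, from station import env gives the robot as it stands. The module is installed in compiled form; this text tells all that it offers.
- The arm moves only by the tool arm_command, never from a script. Its argument "moves" is a list of rows, each a list of 7 numbers: the shift along the tool's x, y, z as a fraction of full scale, then the turn, a rotation vector about the tool's x, y, z as a fraction of full scale, then the opening, from 0 (shut) to 1 (fully open). In form: [[x, y, z, rx, ry, rz, gripper], ...]. A call has exactly 10 rows; each row shifts and turns the commanded pose from where the row before left it, along the tool's axes as they then stand; what a row does not reach is not made up. Full scale, the value 1, is 0.05 m for a shift and 0.08 rad for a turn. A row lasts 1/10 s, in which the tool goes at most 50 mm and 8.59 degrees, less where a joint would pass 70% of its speed; a pose out of reach is approached as far as the arm can. A call with a number of a shift or a turn outside -1 to 1 is refused whole. A call with a gripper value outside its range is refused whole. The fingers move at their own pace and stop on an object; "newtons" is the grip in N (left out, the last holds). Time passes only in rows, so rows that do not move let the fingers close, or fill a call up. It gives the time, the measured TCP pose, the force, the opening and the grip force at its end, in the units of the state.
- env.get_state(): the state, without advancing time (a new reading comes with each control period).
- env.snapshot(name): name is "scene" or "side" or "wrist"; returns a dict with "img" (420x560x3 uint8, red, green, blue), "mtx" (3x3 intrinsics, pixels), "rvec" (rotation vector, rad) and "tvec" (3), from world to camera coordinates, as OpenCV has them. Camera axes: x right, y down, z forward; pixel columns grow to the right and rows downward; lengths in mm; the calibration is good to about 2 mm. A picture is of the moment at which its call begins. There is no depth.
- env.job_done(): hands the job in; it is judged then, once.
The state is a dict: "time": time; "joint_positions": joint angles; "qd": joint speeds; "joint_torque": joint torques, N m; "eef_pos": TCP position; "orientation": TCP orientation; "wrist_force": force on the tool from outside, world axes, zero at the start; "torque": the same for the moment, N m; "grip_width": opening from 0.0 (shut) to 1.0 (fully open); "grip_force": force on a finger pad.
Only numpy, scipy, OpenCV 4.12 (cv2) and the standard library are available. Lean on these libraries where they do the work, as an engineer would, in place of code of your own. Each camera call takes 0.05 s, during which the arm holds its last target. There are 200 camera calls.

## Working session

There is one attempt and no reset: what is moved stays moved. The work goes in short steps, Python scripts to look and compute and a tool call to move; the robot and the scene stay as the last step left them, time stands still between calls to the robot, and variables do not carry over. Pictures are saved under pics/ and viewed, at most 14 in all, crops included, and the job is handed in when it is done.

Besides the shell and the picture viewer there is one more tool, called after "Emit:" by a JSON object that holds its "api" and its "payload", one argument or row to a line. arm_command: Moves the arm, as the interface text tells. Shift numbers are shares of 0.05 m and turn numbers shares of 0.08 rad, none past 1 either way. Its arguments: {"type":"object","properties":{"moves":{"type":"array"},"newtons":{"type":"number"}},"required":["moves"]}

```bash
mkdir -p pics; python3 - <<'E'
from station import env
import cv2,pickle
print(env.get_state())
for n in ("scene","side"):
    s=env.snapshot(n); pickle.dump(s,open(n+".pkl","wb"))
    cv2.imwrite(f"pics/{n}0.png",cv2.resize(s["img"][:,:,::-1],(800,600),interpolation=cv2.INTER_CUBIC))
E
```

```text
{'time': 0.0, 'joint_positions': array([ 1.26380583,  0.41190509, -0.01274531,  1.59706733,  0.00561306,
        1.13432847, -0.08222483]), 'qd': array([ 4.72295037e-04, -9.99280374e-05,  7.78474331e-05, -7.63670338e-06,
        1.31341960e-03, -7.80429397e-05,  2.88641330e-04]), 'joint_torque': array([-8.54687933e-04, -6.00623560e+01,  6.81908503e-01, -2.99420232e+01,
        1.38813231e-02,  1.05427176e-02,  9.19823322e-06]), 'eef_pos': array([ 147.67973415, -606.76738944,  230.44014841]), 'orientation': array([-8.21202623e-04,  9.92878361e-01,  1.19129601e-01, -1.57822849e-04]), 'wrist_force': array([-0.02987593,  1.31354782,  0.14868373]), 'torque': array([0.02867632, 0.1048606 , 0.00495503]), 'grip_force': 0.0, 'grip_width': 1.001942330361365}
```

View pics/scene0.png

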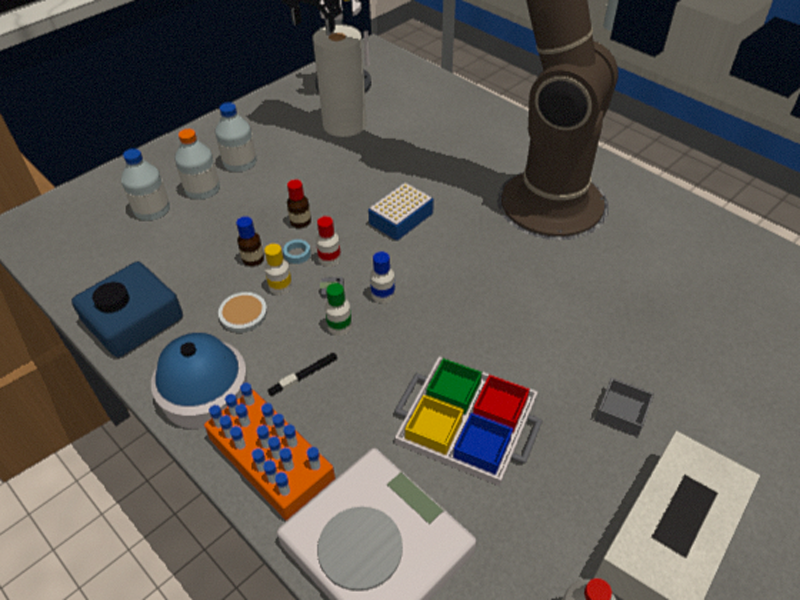

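View pics/side0.png

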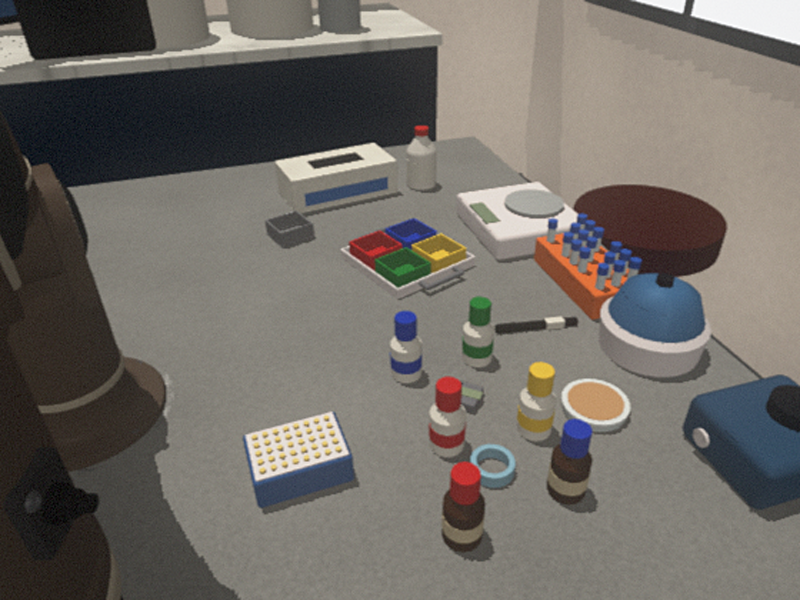

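The scene view (800 px) shows the white bottles' caps at red (325,228), blue (381,263), green (336,295) and yellow (274,255). The ambers are at (295,190) and (246,229). The pockets are at G (455,383), R (501,400), Y (434,424) and B (484,443). In the side view the caps are at R (449,394), B (405,326), G (480,311) and Y (541,380), with the ambers at (465,483) and (576,438). The side-view pockets are at G (404,265), R (376,247), Y (439,250) and B (411,233). Next I'll fit positions by silhouette centroids.

```bash
cat > fit.py <<'E'
import cv2,numpy as np
from scipy.optimize import least_squares
HUE={'r':(175,6),'y':(18,32),'g':(50,80),'b':(110,128)}
def mask(img,c):
    h,s,v=cv2.split(cv2.cvtColor(img,cv2.COLOR_RGB2HSV)); a,b=HUE[c]
    hm=((h>=a)&(h<=b)) if a<b else ((h>=a)|(h<=b))
    return (hm&(s>150)&(v>60)).astype(np.uint8)
def blob(img,c,px):           # px in 800-wide coordinates
    n,l,st,ce=cv2.connectedComponentsWithStats(mask(img,c)); p=np.array(px)*.7
    ok=[i for i in range(1,n) if st[i,4]>25]
    i=min(ok,key=lambda i:np.hypot(*(ce[i]-p)))
    return ce[i],st[i]
def hullc(s,P):
    q=cv2.projectPoints(np.array(P,float),s['rvec'],s['tvec'],s['mtx'],None)[0].astype(np.float32)
    m=cv2.moments(cv2.convexHull(q)); return np.array([m['m10'],m['m01']])/m['m00']
T=np.linspace(0,2*np.pi,24,endpoint=False)
def cap(x,y,z0=0): return [(x+16*np.cos(t),y+16*np.sin(t),z0+z) for t in T for z in (72,105)]
def pocket(x,y,a):
    c,s=np.cos(a),np.sin(a)
    return [(x+c*u-s*v,y+s*u+c*v,z) for u in(-37,37) for v in(-37,37) for z in(8,38)]
E
python3 - <<'E'
from fit import *
import pickle
S=[pickle.load(open(n+'.pkl','rb')) for n in('scene','side')]
caps={'R':('r',(325,228),(449,394)),'B':('b',(381,263),(405,326)),'G':('g',(336,295),(480,311)),'Y':('y',(274,255),(541,380)),'aR':('r',(295,190),(465,483)),'aB':('b',(246,229),(576,438))}
for k,(c,*p) in caps.items():
    bl=[blob(s['img'],c,q) for s,q in zip(S,p)]
    r=least_squares(lambda v:np.r_[tuple(hullc(s,cap(*v))-b[0] for s,b in zip(S,bl))],[-200,-500],x_scale=100,diff_step=1e-4) if 0 else None
    best=None
    for x0 in [(0,-600),(200,-500),(500,0),(500,300),(0,600),(400,-400)]:
        r=least_squares(lambda v:np.r_[tuple(hullc(s,cap(*v))-b[0] for s,b in zip(S,bl))],x0,diff_step=1e-3)
        if best is None or r.cost<best.cost: best=r
    print(k,best.x.round(1),best.fun.round(1),[b[1] for b in bl])
pk={'g':((455,383),(404,265)),'r':((501,400),(376,247)),'y':((434,424),(439,250)),'b':((484,443),(411,233))}
C=[[blob(s['img'],c,q) for s,q in zip(S,p)] for c,p in pk.items()]
print([[b[1][4] for b in c] for c in C])
# order round the square: g,r,b,y
off={'g':(-43,-43),'r':(43,-43),'y':(-43,43),'b':(43,43)}
best=None
def res(v,mir):
    out=[]
    for c,bl in zip(pk,C):
        u,w=off[c]; w*=mir; ca,sa=np.cos(v[2]),np.sin(v[2])
        P=pocket(v[0]+ca*u-sa*w,v[1]+sa*u+ca*w,v[2])
        out+=[hullc(s,P)-b[0] for s,b in zip(S,bl)]
    return np.concatenate(out)
for mir in(1,-1):
  for x0 in[(400,-200),(600,0),(500,300),(0,-600)]:
    for a in range(-3,4):
      r=least_squares(res,(*x0,a),args=(mir,),x_scale=(100,100,1))
      if best is None or r.cost<best[0].cost: best=(r,mir)
r,mir=best;print(r.x,r.fun.round(1))
for c in pk:
    u,w=off[c]; w*=mir; ca,sa=np.cos(r.x[2]),np.sin(r.x[2]); print(c,r.x[0]+ca*u-sa*w,r.x[1]+sa*u+ca*w)
E
```

```text
R [ 468.  -214.4] [ 0.2  1.2 -0.1  0.7] [array([222, 151,  12,  15, 143], dtype=int32), array([305, 264,  18,  24, 334], dtype=int32)]
B [463.1 -54.8] [1.7 3.1 0.4 3.5] [array([261, 176,  12,  16, 152], dtype=int32), array([277, 218,  14,   9, 100], dtype=int32)]Traceback (most recent call last):
  File "<stdin>", line 6, in <module>
  File "fit.py", line 11, in blob
    i=min(ok,key=lambda i:np.hypot(*(ce[i]-p)))
ValueError: min() iterable argument is empty
```

```bash
python3 - <<'E'
import pickle,cv2
S=[pickle.load(open(n+'.pkl','rb')) for n in('scene','side')]
for nm,p in {'capB':((381,263),(405,326)),'capG':((336,295),(480,311)),'capY':((274,255),(541,380)),'aB':((246,229),(576,438)),'capR':((325,228),(449,394)),'g':((455,383),(404,265)),'r':((501,400),(376,247)),'y':((434,424),(439,250)),'b':((484,443),(411,233))}.items():
  for s,q in zip(S,p):
    h=cv2.cvtColor(s['img'],cv2.COLOR_RGB2HSV); x,y=int(q[0]*.7),int(q[1]*.7)
    print(nm,[h[y+d,x].tolist() for d in(-4,0,4)])
E
```

```text
capB [[112, 248, 145], [113, 218, 104], [113, 242, 81]]
capB [[115, 175, 165], [114, 134, 99], [117, 133, 102]]
capG [[68, 253, 108], [68, 255, 96], [67, 239, 63]]
capG [[63, 135, 130], [60, 104, 76], [60, 96, 82]]
capY [[24, 255, 205], [24, 255, 169], [23, 255, 116]]
capY [[23, 176, 230], [22, 158, 136], [22, 160, 139]]
aB [[112, 241, 148], [113, 229, 87], [114, 243, 83]]
aB [[115, 165, 165], [117, 162, 156], [118, 128, 98]]
capR [[0, 255, 173], [0, 255, 93], [1, 242, 98]]
capR [[0, 191, 192], [1, 183, 159], [2, 158, 121]]
g [[68, 255, 108], [67, 255, 105], [67, 255, 106]]
g [[56, 117, 74], [62, 134, 95], [64, 146, 126]]
r [[0, 255, 171], [0, 255, 172], [0, 255, 172]]
r [[2, 161, 108], [1, 152, 111], [0, 197, 197]]
y [[24, 255, 206], [24, 255, 206], [24, 255, 207]]
y [[22, 156, 132], [22, 170, 180], [23, 176, 231]]
b [[112, 234, 149], [113, 240, 149], [112, 250, 146]]
b [[119, 122, 94], [118, 128, 98], [116, 168, 155]]
```

```bash
sed -i "s/(50,80)/(48,80)/; s/(110,128)/(106,126)/; s/(s>150)&(v>60)/(s>85)\&(v>35)/" fit.py
cat > locate.py <<'E'
from fit import *
import pickle
S=[pickle.load(open(n+'.pkl','rb')) for n in('scene','side')]
caps={'R':('r',(325,228),(449,394)),'B':('b',(381,263),(405,326)),'G':('g',(336,295),(480,311)),'Y':('y',(274,255),(541,380)),'aR':('r',(295,190),(465,483)),'aB':('b',(246,229),(576,438))}
for k,(c,*p) in caps.items():
    bl=[blob(s['img'],c,q) for s,q in zip(S,p)]
    r=least_squares(lambda v:np.r_[tuple(hullc(s,cap(*v))-b[0] for s,b in zip(S,bl))],(470,-200),x_scale=(100,100))
    print(k,r.x.round(1),r.fun.round(1),[b[1][2:] for b in bl])
pk={'g':((455,383),(404,265)),'r':((501,400),(376,247)),'y':((434,424),(439,250)),'b':((484,443),(411,233))}
C=[[blob(s['img'],c,q) for s,q in zip(S,p)] for c,p in pk.items()]
print([[b[1][2:].tolist() for b in c] for c in C])
off={'g':(-43,-43),'r':(43,-43),'y':(-43,43),'b':(43,43)}
def pos(v,c,mir):
    u,w=off[c]; w*=mir; ca,sa=np.cos(v[2]),np.sin(v[2]); return v[0]+ca*u-sa*w,v[1]+sa*u+ca*w
def res(v,mir):
    return np.concatenate([hullc(s,pocket(*pos(v,c,mir),v[2]))-b[0] for c,bl in zip(pk,C) for s,b in zip(S,bl)])
r,mir=min(((least_squares(res,(500,100,a),args=(m,),x_scale=(100,100,1)),m) for m in(1,-1) for a in range(-3,4)),key=lambda t:t[0].cost)
print(r.x,r.fun.round(1))
for c in pk: print(c,np.round(pos(r.x,c,mir),1))
E
python3 locate.py
```

```text
R [ 470. -200.] [ 3.1  3.7 -1.7 -5.2] [array([ 12,  16, 165], dtype=int32), array([ 18,  26, 405], dtype=int32)]
B [ 470. -200.] [-35.9 -21.2  28.4  42.7] [array([ 12,  16, 168], dtype=int32), array([ 15,  21, 276], dtype=int32)]
G [572.4 -66.6] [-0.1  0.1 -0.2  1.8] [array([ 13,  17, 178], dtype=int32), array([ 15,  20, 250], dtype=int32)]
Y [ 587.9 -225. ] [ 0.5  0.9 -0.5  0.6] [array([ 14,  17, 182], dtype=int32), array([ 20,  25, 401], dtype=int32)]
aR [ 470. -200.] [ 24.1  29.5 -13.3 -67.9] [array([ 12,  16, 157], dtype=int32), array([ 23,  31, 579], dtype=int32)]
aB [ 580.4 -283.8] [  9.4   8.5 -12.9 -18.3] [array([ 13,  16, 161], dtype=int32), array([ 23,  28, 477], dtype=int32)]
[[[39, 39, 874], [38, 27, 670]], [[40, 41, 941], [38, 28, 539]], [[42, 42, 1150], [39, 28, 617]], [[42, 43, 1119], [36, 21, 409]]]
[556.72543834 278.66249305  -3.29431993] [ -5.   25.2  16.9  -8.4 -10.5  -4.5   6.2   8.   32.7  22.6 -15.  -12.6
  26.9 -10.1 -23.6   3.6]
g [592.7 229.6]
r [507.7 242.7]
y [605.8 314.6]
b [520.8 327.7]
```

```bash
sed -i "s/x_scale=(100,100))/x_scale=(100,100),diff_step=5e-3)/; s/x_scale=(100,100,1))/x_scale=(100,100,1),diff_step=5e-3)/; s/range(-3,4)/np.arange(-3,3.5,.7)/" locate.py; python3 locate.py
```

```text
R [ 467.5 -215. ] [0.3 0.8 0.  0.5] [array([ 12,  16, 165], dtype=int32), array([ 18,  26, 405], dtype=int32)]
B [459.4 -63.9] [0.3 0.9 0.  0.9] [array([ 12,  16, 168], dtype=int32), array([ 15,  21, 276], dtype=int32)]
G [573.7 -63.9] [ 0.2  0.9 -0.1  1. ] [array([ 13,  17, 178], dtype=int32), array([ 15,  20, 250], dtype=int32)]
Y [ 588.5 -225.5] [ 0.2  0.9 -0.1  0.7] [array([ 14,  17, 182], dtype=int32), array([ 20,  25, 401], dtype=int32)]
aR [ 435.6 -348.9] [0.1 0.2 0.  0.1] [array([ 12,  16, 157], dtype=int32), array([ 23,  31, 579], dtype=int32)]
aB [ 579.1 -328.4] [ 0.2  0.7 -0.   0.4] [array([ 13,  16, 161], dtype=int32), array([ 23,  28, 477], dtype=int32)]
[[[39, 39, 874], [38, 27, 670]], [[40, 41, 941], [38, 28, 539]], [[42, 42, 1150], [39, 28, 617]], [[42, 43, 1119], [36, 21, 409]]]
[558.86252117 248.05532338   1.92326668] [ 0.2  1.7 -0.1  1.8  0.1  1.9  1.6  2.8  0.8  0.6 -1.5  2.1  1.   0.4
  0.1  4. ]
g [533.4 192.9]
r [503.7 273.6]
y [614.1 222.5]
b [584.4 303.3]
```

```bash
python3 - <<'E'
import pickle,cv2,numpy as np
S=[pickle.load(open(n+'.pkl','rb')) for n in('scene','side')]
a=S[0]['img'][245:345,270:380]; b=S[1]['img'][145:210,235:335]
f=lambda i,k:cv2.resize(i[:,:,::-1],None,fx=k,fy=k,interpolation=cv2.INTER_CUBIC)
A=f(a,4);B=f(b,3.5);print(A.shape,B.shape)
c=np.zeros((400,440+350,3),np.uint8);c[:,:440]=A;c[:B.shape[0],440:]=B
cv2.imwrite('pics/crop.png',c)
E
```

```text
(400, 440, 3) (228, 350, 3)
```

View pics/crop.png

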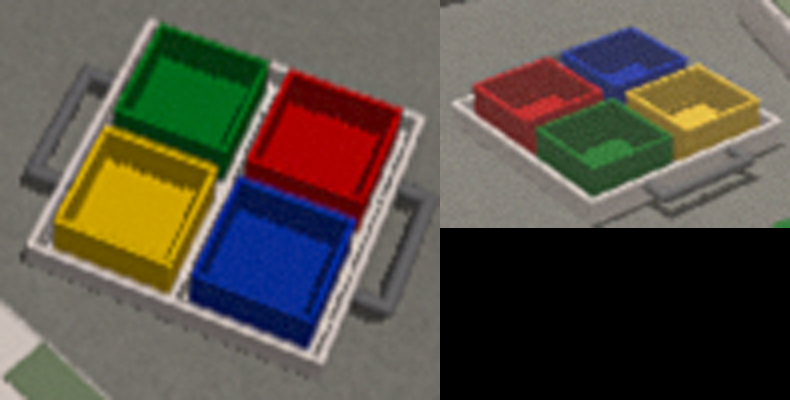

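The crop shows the outer rim corners clearly. For example, green is at (161,26), (270,60), (115,97) and blue at (241,178), (356,216), (193,265), (311,312). I'll fit the tray pose to these.

```bash
python3 - <<'E'
import pickle,cv2,numpy as np
from scipy.optimize import least_squares
S=[pickle.load(open(n+'.pkl','rb')) for n in('scene','side')]
A={'g':[(161,26),(270,60),(115,97),(226,133)],'r':[(293,70),(403,107),(247,150),(362,189)],'y':[(107,128),(218,163),(55,215),(172,258)],'b':[(241,178),(356,216),(193,265),(311,312)]}
B={'g':[(595,162),(537,127),(673,143),(610,98)],'r':[(474,92),(548,58),(602,90)],'y':[(697,66),(760,103),(680,128),(628,95)],'b':[(631,28),(686,62),(562,52)]}
off={'g':(-43,43),'r':(43,43),'y':(-43,-43),'b':(43,-43)}
obs=[(0,c,np.array(p)/4+(270-.375,245-.375)) for c in A for p in A[c]]+[(1,c,(np.array(p)-(440,0))/3.5+(235-.36,145-.36)) for c in B for p in B[c]]
def P(v,c):
    R=np.array([[np.cos(v[2]),-np.sin(v[2])],[np.sin(v[2]),np.cos(v[2])]])
    return np.array([np.r_[R@(np.array(off[c])+37*np.array(d))+v[:2],38] for d in((-1,-1),(1,-1),(-1,1),(1,1))]),R@off[c]+v[:2]
def res(v):
    o=[]
    for k,c,p in obs:
        q=cv2.projectPoints(P(v,c)[0],S[k]['rvec'],S[k]['tvec'],S[k]['mtx'],None)[0][:,0]-p
        o.append(q[np.argmin((q**2).sum(1))])
    return np.concatenate(o)
for off0 in (1,-1):
  for a in np.arange(-3,3.3,.3):
    off={k:(u,abs(w)*off0*(1 if k in'gr' else -1)) for k,(u,w) in off.items()}
    r=least_squares(res,(559,248,a),x_scale=(100,100,1),loss='soft_l1')
    if r.cost<30:
        print(off0,r.x.round(3),r.cost,np.abs(res(r.x)).max(),{c:P(r.x,c)[1].round(1) for c in off});break
E
```

```text
1 [557.8   245.426  -4.364] 26.916053301204126 4.093856793000043 {'g': array([532.1, 190.3]), 'r': array([502.7, 271.2]), 'y': array([612.9, 219.7]), 'b': array([583.5, 300.5])}
```

```bash
python3 - <<'E'
import pickle,cv2,numpy as np
from scipy.optimize import least_squares
S=[pickle.load(open(n+'.pkl','rb')) for n in('scene','side')]
A={'g':[(161,26),(270,60),(115,97),(226,133)],'r':[(293,70),(403,107),(247,150),(362,189)],'y':[(107,128),(218,163),(55,215),(172,258)],'b':[(241,178),(356,216),(193,265),(311,312)]}
B={'g':[(595,162),(537,127),(673,143),(610,98)],'r':[(474,92),(548,58),(602,90)],'y':[(697,66),(760,103),(680,128),(628,95)],'b':[(631,28),(686,62),(562,52)]}
off={'g':(-43,43),'r':(43,43),'y':(-43,-43),'b':(43,-43)}
obs=[(0,c,np.array(p)/4+(269.6,244.6)) for c in A for p in A[c]]+[(1,c,(np.array(p)-(440,0))/3.5+(234.6,144.6)) for c in B for p in B[c]]
def P(v,c):
    R=np.array([[np.cos(v[2]),-np.sin(v[2])],[np.sin(v[2]),np.cos(v[2])]])
    return np.array([np.r_[R@(np.array(off[c])+37*np.array(d))+v[:2],38] for d in((-1,-1),(1,-1),(-1,1),(1,1))]),R@off[c]+v[:2]
def res(v,ks=(0,1)):
    o=[]
    for k,c,p in obs:
        if k in ks:
            q=cv2.projectPoints(P(v,c)[0],S[k]['rvec'],S[k]['tvec'],S[k]['mtx'],None)[0][:,0]-p
            o.append(q[np.argmin((q**2).sum(1))])
    return np.concatenate(o)
for ks in((0,),(1,),(0,1)):
    r=least_squares(res,(558,245.4,-4.364),x_scale=(100,100,1),loss='soft_l1',args=(ks,))
    print(ks,r.x.round(3),r.cost,{c:P(r.x,c)[1].round(1) for c in off});print(res(r.x,ks).round(1))
E
```

```text
(0,) [556.044 244.111  -4.365] 14.94190496067853 {'g': array([530.3, 189. ]), 'r': array([501. , 269.9]), 'y': array([611.1, 218.3]), 'b': array([581.8, 299.2])}
[ 0.2 -2.5  0.5 -1.1 -0.3  1.7  0.3  3.4 -0.7 -2.   0.5 -0.9 -0.2  0.9
  0.6  2.2 -0.3 -2.3  0.4 -0.3 -0.4 -0.2 -0.3  0.7 -0.6 -2.3  0.4 -0.5
 -0.7  0.9  0.5  1.3]
(1,) [559.883 249.287  -4.364] 7.599607781293539 {'g': array([534.1, 194.2]), 'r': array([504.8, 275. ]), 'y': array([615. , 223.5]), 'b': array([585.6, 304.4])}
[-0.4  2.2 -0.8  0.5  0.1 -1.8  0.7  0.1 -0.8 -1.9 -0.  -0.1  0.3  0.7
  0.3 -0.2  0.  -0.6  1.7  1.  -0.9 -0.4  0.2 -0.2  0.7 -0.6 -0.6  0.3]
(0, 1) [557.757 245.379  -4.364] 27.073696113416037 {'g': array([532. , 190.3]), 'r': array([502.7, 271.1]), 'y': array([612.9, 219.7]), 'b': array([583.5, 300.5])}
[ 0.  -1.8  0.4 -0.4 -0.4  2.5  0.2  4.1 -0.8 -1.3  0.4 -0.3 -0.3  1.6
  0.6  3.  -0.5 -1.6  0.3  0.4 -0.5  0.6 -0.3  1.5 -0.7 -1.5  0.3  0.2
 -0.7  1.7  0.5  2.1 -0.8  3.2 -1.2  1.4 -0.2 -0.9  0.4  0.9 -1.2 -1.1
 -0.4  0.6  0.   1.5  0.   0.5 -0.2  0.2  1.4  1.9 -1.2  0.4 -0.1  0.5
  0.4  0.1 -0.9  1.1]
```

```bash
cat > go.py <<'E'
import sys,numpy as np
from scipy.spatial.transform import Rotation as R
from station import env
s=env.get_state(); q=s['orientation']; Rt=R.from_quat([*q[1:],q[0]])
p=s['eef_pos']; print('t',round(s['time'],2),'p',p.round(1),'w',round(s['grip_width'],3),'F',round(s['grip_force'],1),'wf',s['wrist_force'].round(1),'go',env.grasp_offset,'tilt',Rt.as_matrix()[:,2].round(3),'q',s['joint_positions'].round(2))
for a in sys.argv[1:]:
    t=np.array(eval(a),float); print(a,'fullscale units total',(Rt.inv().apply(t-p)/50).round(2)); p=t
E
python3 go.py 459,-64,200 459,-64,70 459,-64,210 583,300,210
```

```text
t 0.1 p [ 147.7 -606.8  230.5] w 1.003 F 0.0 wf [ 0.3 -0.2  0.9] go 18.700000000000003 tilt [-0.     0.001 -1.   ] q [ 1.26  0.41 -0.01  1.6   0.01  1.13 -0.08]
459,-64,200 fullscale units total [ 8.62 -9.08  0.62]
459,-64,70 fullscale units total [0.  0.  2.6]
459,-64,210 fullscale units total [-0.  -0.  -2.8]
583,300,210 fullscale units total [ 4.13 -6.49  0.01]
```

Emit:
{"api": "arm_command", "payload": {
  "moves": [
    [0.45,-0.48,0.03,0,0,0,0.7],
    [0.45,-0.48,0.03,0,0,0,0.7],
    [0.45,-0.48,0.03,0,0,0,0.7],
    [0.45,-0.48,0.03,0,0,0,0.7],
    [0.45,-0.48,0.03,0,0,0,0.7],
    [0.45,-0.48,0.03,0,0,0,0.7],
    [0.45,-0.48,0.03,0,0,0,0.7],
    [0.45,-0.48,0.03,0,0,0,0.7],
    [0.45,-0.48,0.03,0,0,0,0.7],
    [0.45,-0.48,0.03,0,0,0,0.7]
  ],
  "newtons": 40
}}

```text
time: 1.1
eef_pos: [310.0, -319.5, 216.1]
orientation: [-0.0, 0.993, 0.119, -0.0]
wrist_force: [1.2, -0.3, 0.0]
grip_width: 0.7
grip_force: 0.0
```

Emit:
{"api": "arm_command", "payload": {
  "moves": [
    [0.45,-0.48,0.03,0,0,0,0.7],
    [0.45,-0.48,0.03,0,0,0,0.7],
    [0.45,-0.48,0.03,0,0,0,0.7],
    [0.45,-0.48,0.03,0,0,0,0.7],
    [0.45,-0.48,0.03,0,0,0,0.7],
    [0.45,-0.48,0.03,0,0,0,0.7],
    [0.45,-0.48,0.03,0,0,0,0.7],
    [0.45,-0.48,0.03,0,0,0,0.7],
    [0,0,0,0,0,0,0.7],
    [0,0,0,0,0,0,0.7]
  ]
}}

```text
time: 2.1
eef_pos: [438.9, -91.3, 203.9]
orientation: [-0.0, 0.993, 0.12, -0.0]
wrist_force: [0.7, -0.5, 0.4]
grip_width: 0.7
grip_force: 0.0
```

```bash
python3 go.py 459,-64,200 459,-64,70; python3 - <<'E'
from station import env
import cv2,pickle
s=env.snapshot('wrist');pickle.dump(s,open('w1.pkl','wb'))
cv2.imwrite("pics/w1.png",cv2.resize(s["img"][:,:,::-1],(800,600)))
E
```

```text
t 2.1 p [438.9 -91.3 203.9] w 0.7 F 0.0 wf [ 0.7 -0.5  0.4] go 18.700000000000003 tilt [-0.001  0.    -1.   ] q [ 0.49  0.17 -0.44  2.01  0.09  0.98 -1.32]
459,-64,200 fullscale units total [ 0.52 -0.43  0.08]
459,-64,70 fullscale units total [0.  0.  2.6]
```

View pics/w1.png

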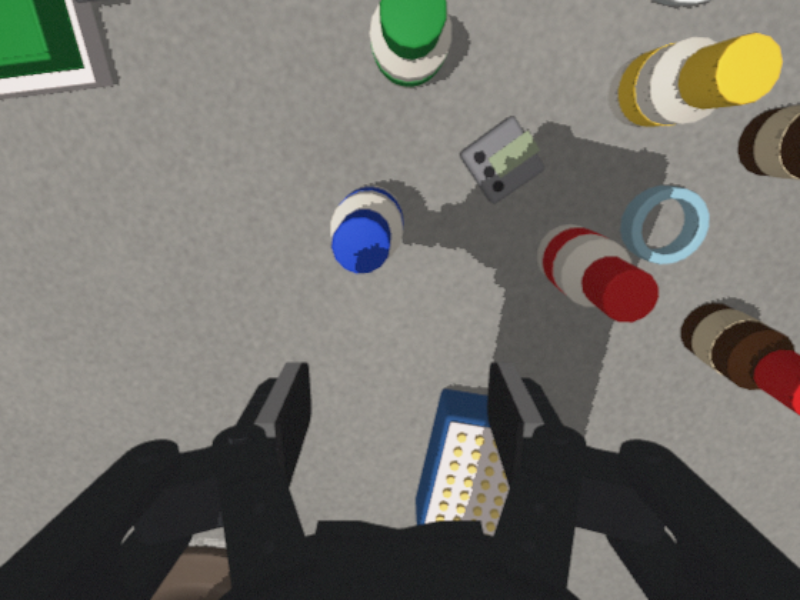

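The wrist view shows cap-top centres at blue (361,243), green (412,15), yellow (750,69) and red (628,291).

```bash
cat > w.py <<'E'
import cv2,numpy as np,pickle,sys
def ray(s,px,z):
    R,_=cv2.Rodrigues(s['rvec']); t=np.array(s['tvec']).reshape(3)
    u=cv2.undistortPoints(np.array([[px]],float)*.7-.15,s['mtx'],None)[0,0]
    o=-R.T@t; d=R.T@np.r_[u,1]; return (o+d*(z-o[2])/d[2]).round(1)
E
python3 -c "
from w import *
s=pickle.load(open('w1.pkl','rb'))
for n,p in dict(B=(361,243),G=(412,15),Y=(750,69),R=(628,291)).items(): print(n,ray(s,p,105))"
```

```text
B [458.8 -64.4 105. ]
G [569.2 -64.2 105. ]
Y [ 585.7 -226.4  105. ]
R [ 467.7 -213.1  105. ]
```

Emit:
{"api": "arm_command", "payload": {
  "moves": [
    [0.26,-0.21,0,0,0,0,0.7],
    [0.26,-0.21,0,0,0,0,0.7],
    [0,0,0,0,0,0,0.7],
    [0,0,0.4,0,0,0,0.7],
    [0,0,0.4,0,0,0,0.7],
    [0,0,0.4,0,0,0,0.7],
    [0,0,0.4,0,0,0,0.7],
    [0,0,0.4,0,0,0,0.7],
    [0,0,0.4,0,0,0,0.7],
    [0,0,0.25,0,0,0,0.7]
  ]
}}

```text
time: 3.15
eef_pos: [458.1, -66.9, 70.5]
orientation: [0.0, 0.993, 0.118, -0.001]
wrist_force: [0.1, 0.2, -0.4]
grip_width: 0.698
grip_force: 0.0
```

```bash
python3 go.py 459,-64,70
```

```text
t 3.15 p [458.1 -66.9  70.5] w 0.698 F 0.0 wf [ 0.1  0.2 -0.4] go 18.700000000000003 tilt [-0.002 -0.001 -1.   ] q [ 0.37  0.4  -0.4   2.11  0.24  0.68 -1.53]
459,-64,70 fullscale units total [ 0.03 -0.05  0.01]
```

Emit:
{"api": "arm_command", "payload": {
  "moves": [
    [0.03,-0.05,0,0,0,0,0.5],
    [0,0,0,0,0,0,0.3],
    [0,0,0,0,0,0,0.2],
    [0,0,0,0,0,0,0.2],
    [0,0,0,0,0,0,0.2],
    [0,0,0,0,0,0,0.2],
    [0,0,0,0,0,0,0.2],
    [0,0,-0.1,0,0,0,0.2],
    [0,0,-0.3,0,0,0,0.2],
    [0,0,-0.4,0,0,0,0.2]
  ],
  "newtons": 40
}}

```text
time: 4.15
eef_pos: [459.5, -62.2, 111.8]
orientation: [-0.0, 0.993, 0.119, -0.001]
wrist_force: [-0.2, -0.0, -0.1]
grip_width: 0.364
grip_force: 40.0
```

Emit:
{"api": "arm_command", "payload": {
  "moves": [
    [0,0,-0.4,0,0,0,0.2],
    [0,0,-0.5,0,0,0,0.2],
    [0,0,-0.5,0,0,0,0.2],
    [0,0,-0.4,0,0,0,0.2],
    [0,0,-0.2,0,0,0,0.2],
    [0.2,-0.3,0,0,0,0,0.2],
    [0.3,-0.4,0,0,0,0,0.2],
    [0.3,-0.5,0,0,0,0,0.2],
    [0.3,-0.5,0,0,0,0,0.2],
    [0.3,-0.5,0,0,0,0,0.2]
  ]
}}

```text
time: 5.15
eef_pos: [502.2, 62.0, 211.3]
orientation: [0.0, 0.993, 0.119, -0.0]
wrist_force: [1.0, 0.2, -1.3]
grip_width: 0.363
grip_force: 40.1
```

```bash
python3 go.py 582,300,210; python3 - <<'E'
from station import env
import cv2,pickle
s=env.snapshot('wrist');pickle.dump(s,open('w2.pkl','wb'))
cv2.imwrite("pics/w2.png",cv2.resize(s["img"][:,:,::-1],(800,600)))
E
```

```text
t 5.15 p [502.2  62.  211.3] w 0.363 F 40.1 wf [ 1.   0.2 -1.3] go 18.700000000000003 tilt [-0.001 -0.    -1.   ] q [ 0.22  0.28 -0.53  1.88  0.16  1.03 -1.7 ]
582,300,210 fullscale units total [ 2.68 -4.25  0.02]
```

View pics/w2.png

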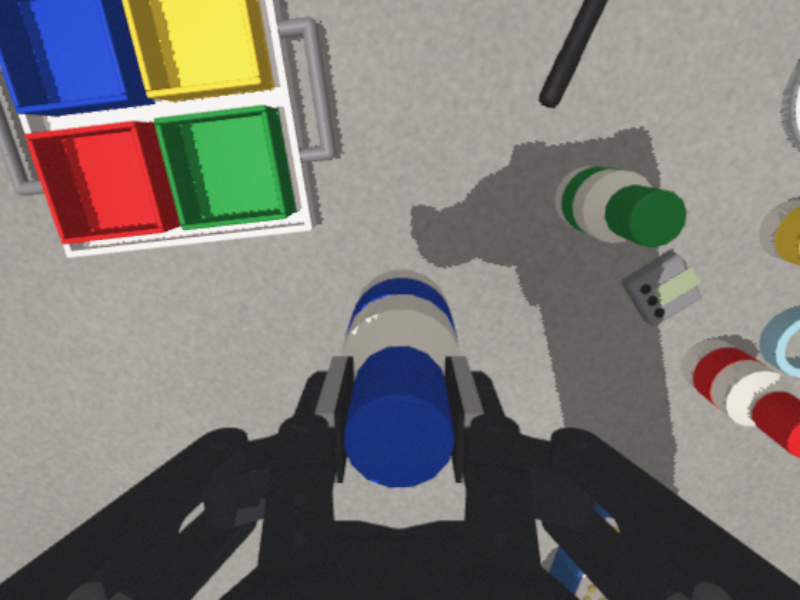

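The bottle is held upright and centred. Green pocket rim corners are (156,120), (277,106), (298,215), (184,230), and red's are (28,135), (150,121), (175,230), (62,243). The green cap top is at (652,217).

```bash
python3 -c "
from w import *
s=pickle.load(open('w2.pkl','rb'))
g=np.array([ray(s,p,38) for p in((156,120),(277,106),(298,215),(184,230))]);r=np.array([ray(s,p,38) for p in((28,135),(150,121),(175,230),(62,243))])
print(g,r,g.mean(0),r.mean(0),ray(s,(652,217),105))"
```

```text
[[552.5 236.7  38. ]
 [579.4 162.2  38. ]
 [513.9 137.2  38. ]
 [484.9 212.1  38. ]] [[523.5 316.9  38. ]
 [551.  240.4  38. ]
 [483.5 218.2  38. ]
 [455.5 294.   38. ]] [532.675 187.05   38.   ] [503.375 267.375  38.   ] [571.6 -60.6 105. ]
```

```bash
python3 go.py 583,298.5,210
```

```text
t 5.2 p [503.1  67.6 211.7] w 0.362 F 40.1 wf [2.2 4.1 0.1] go 18.700000000000003 tilt [ 0.001  0.004 -1.   ] q [ 0.22  0.28 -0.53  1.87  0.16  1.03 -1.71]
583,298.5,210 fullscale units total [ 2.66 -4.1   0.05]
```

Emit:
{"api": "arm_command", "payload": {
  "moves": [
    [0.3,-0.47,0,0,0,0,0.2],
    [0.3,-0.47,0,0,0,0,0.2],
    [0.3,-0.47,0,0,0,0,0.2],
    [0.3,-0.47,0,0,0,0,0.2],
    [0.3,-0.47,0,0,0,0,0.2],
    [0.3,-0.47,0,0,0,0,0.2],
    [0.3,-0.47,0,0,0,0,0.2],
    [0.3,-0.47,0,0,0,0,0.2],
    [0.15,-0.25,0,0,0,0,0.2],
    [0,0,0,0,0,0,0.2]
  ]
}}

```text
time: 6.2
eef_pos: [578.0, 288.1, 210.9]
orientation: [-0.0, 0.993, 0.121, -0.001]
wrist_force: [-0.6, -0.5, -0.8]
grip_width: 0.364
grip_force: 40.1
```

```bash
python3 go.py 583,298.5,210 583,298.5,80; python3 - <<'E'
from station import env
import cv2,pickle
s=env.snapshot('wrist');pickle.dump(s,open('w3.pkl','wb'))
cv2.imwrite("pics/w3.png",cv2.resize(s["img"][:,:,::-1],(800,600)))
E
```

```text
t 6.2 p [578.  288.1 210.9] w 0.364 F 40.1 wf [-0.6 -0.5 -0.8] go 18.700000000000003 tilt [-0.002  0.001 -1.   ] q [-0.17  0.52 -0.54  1.54  0.28  1.16 -2.09]
583,298.5,210 fullscale units total [ 0.15 -0.18  0.02]
583,298.5,80 fullscale units total [0.  0.  2.6]
```

View pics/w3.png

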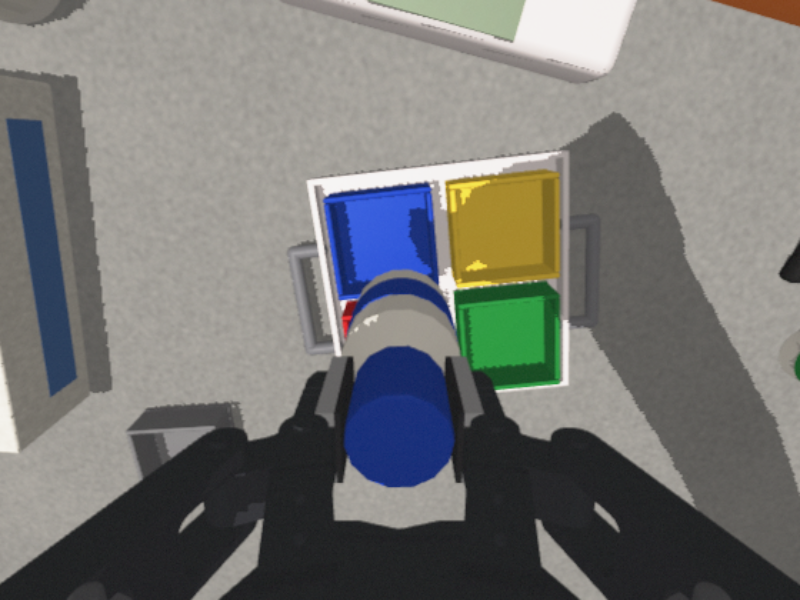

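Blue rim corners are (325,196), (431,184), (437,288), (343,300) and yellow's are (446,181), (558,171), (560,276), (452,285).

```bash
python3 -c "
from w import *
s=pickle.load(open('w3.pkl','rb'))
g=np.array([ray(s,p,38) for p in((325,196),(431,184),(437,288),(343,300))]);r=np.array([ray(s,p,38) for p in((446,181),(558,171),(560,276),(452,285))])
print(g,r,g.mean(0),r.mean(0))"; python3 go.py 583,298,210
```

```text
[[606.6 348.   38. ]
 [631.5 280.6  38. ]
 [561.9 257.3  38. ]
 [536.6 321.   38. ]] [[635.8 271.4  38. ]
 [659.9 200.9  38. ]
 [591.6 174.6  38. ]
 [566.6 247.5  38. ]] [584.15  301.725  38.   ] [613.475 223.6    38.   ]
t 6.25 p [578.2 286.2 211. ] w 0.364 F 40.1 wf [ 0.7 -0.5 -2. ] go 18.700000000000003 tilt [-0.001 -0.001 -1.   ] q [-0.17  0.52 -0.54  1.54  0.28  1.16 -2.09]
583,298,210 fullscale units total [ 0.15 -0.21  0.02]
```

Emit:
{"api": "arm_command", "payload": {
  "moves": [
    [0.12,-0.15,0,0,0,0,0.2],
    [0,0,0,0,0,0,0.2],
    [0,0,0,0,0,0,0.2],
    [0,0,0.3,0,0,0,0.2],
    [0,0,0.3,0,0,0,0.2],
    [0,0,0.3,0,0,0,0.2],
    [0,0,0.3,0,0,0,0.2],
    [0,0,0.2,0,0,0,0.2],
    [0,0,0,0,0,0,0.2],
    [0,0,0,0,0,0,0.2]
  ]
}}

```text
time: 7.25
eef_pos: [582.8, 294.9, 141.6]
orientation: [-0.0, 0.993, 0.119, -0.0]
wrist_force: [0.3, 0.8, 0.3]
grip_width: 0.364
grip_force: 40.1
```

```bash
python3 go.py 583,298,80
```

```text
t 7.25 p [582.8 294.9 141.6] w 0.364 F 40.1 wf [0.3 0.8 0.3] go 18.700000000000003 tilt [-0.  0. -1.] q [-0.19  0.6  -0.52  1.59  0.33  1.04 -2.13]
583,298,80 fullscale units total [ 0.02 -0.06  1.23]
```

Emit:
{"api": "arm_command", "payload": {
  "moves": [
    [0.02,-0.1,0,0,0,0,0.2],
    [0,0,0.2,0,0,0,0.2],
    [0,0,0.2,0,0,0,0.2],
    [0,0,0.2,0,0,0,0.2],
    [0,0,0.2,0,0,0,0.2],
    [0,0,0.2,0,0,0,0.2],
    [0,0,0.1,0,0,0,0.2],
    [0,0,0.1,0,0,0,0.2],
    [0,0,0.05,0,0,0,0.2],
    [0,0,0,0,0,0,0.2]
  ]
}}

```text
time: 8.25
eef_pos: [583.2, 299.9, 80.2]
orientation: [-0.0, 0.993, 0.119, 0.001]
wrist_force: [-1.0, -1.4, 3.1]
grip_width: 0.362
grip_force: 40.5
```

```bash
python3 go.py 583.5,300,79
```

```text
t 8.25 p [583.2 299.9  80.2] w 0.362 F 40.5 wf [-1.  -1.4  3.1] go 18.700000000000003 tilt [ 0.001  0.    -1.   ] q [-0.22  0.67 -0.49  1.63  0.37  0.94 -2.17]
583.5,300,79 fullscale units total [0.01 0.   0.02]
```

Emit:
{"api": "arm_command", "payload": {
  "moves": [
    [0,0,0.02,0,0,0,0.2],
    [0,0,0,0,0,0,0.2],
    [0,0,0,0,0,0,0.45],
    [0,0,0,0,0,0,0.6],
    [0,0,0,0,0,0,0.6],
    [0,0,0,0,0,0,0.6],
    [0,0,-0.2,0,0,0,0.6],
    [0,0,-0.4,0,0,0,0.6],
    [0,0,-0.5,0,0,0,0.6],
    [0,0,-0.5,0,0,0,0.6]
  ]
}}

```text
time: 9.25
eef_pos: [582.5, 299.9, 159.6]
orientation: [-0.0, 0.993, 0.119, -0.0]
wrist_force: [0.6, -0.8, 0.3]
grip_width: 0.6
grip_force: 0.0
```

```bash
python3 go.py 583.5,300,210 467.5,-214,210
```

```text
t 9.25 p [582.5 299.9 159.6] w 0.6 F 0.0 wf [ 0.6 -0.8  0.3] go 18.700000000000003 tilt [-0.  0. -1.] q [-0.2   0.58 -0.52  1.57  0.32  1.08 -2.13]
583.5,300,210 fullscale units total [ 0.02  0.   -1.01]
467.5,-214,210 fullscale units total [-4.69  9.44 -0.  ]
```

Emit:
{"api": "arm_command", "payload": {
  "moves": [
    [0,0,-0.4,0,0,0,0.6],
    [0,0,-0.4,0,0,0,0.6],
    [-0.1,0.25,-0.2,0,0,0,0.6],
    [-0.25,0.5,0,0,0,0,0.6],
    [-0.3,0.6,0,0,0,0,0.6],
    [-0.3,0.6,0,0,0,0,0.6],
    [-0.3,0.6,0,0,0,0,0.6],
    [-0.3,0.6,0,0,0,0,0.6],
    [-0.3,0.6,0,0,0,0,0.6],
    [-0.3,0.6,0,0,0,0,0.6]
  ]
}}

```text
time: 10.25
eef_pos: [528.5, 60.6, 208.2]
orientation: [0.0, 0.993, 0.119, -0.0]
wrist_force: [1.3, -0.5, -0.3]
grip_width: 0.597
grip_force: 0.0
```

Emit:
{"api": "arm_command", "payload": {
  "moves": [
    [-0.3,0.6,0,0,0,0,0.6],
    [-0.3,0.6,0,0,0,0,0.6],
    [-0.3,0.6,0,0,0,0,0.6],
    [-0.3,0.6,0,0,0,0,0.6],
    [-0.3,0.6,0,0,0,0,0.6],
    [-0.3,0.6,0,0,0,0,0.6],
    [-0.3,0.6,0,0,0,0,0.6],
    [-0.2,0.4,0,0,0,0,0.6],
    [0,0,0,0,0,0,0.6],
    [0,0,0,0,0,0,0.6]
  ]
}}

```text
time: 11.25
eef_pos: [471.5, -188.1, 208.2]
orientation: [-0.0, 0.993, 0.118, -0.0]
wrist_force: [0.4, 0.8, 0.5]
grip_width: 0.601
grip_force: 0.0
```

```bash
python3 go.py 467.5,-214,210; python3 - <<'E'
from station import env
import cv2,pickle
s=env.snapshot('wrist');pickle.dump(s,open('w4.pkl','wb'))
t=env.snapshot('side');cv2.imwrite("pics/s4.png",cv2.resize(t["img"][120:360,160:480][:,:,::-1],(800,600)))
E
```

```text
t 11.25 p [ 471.5 -188.1  208.2] w 0.601 F 0.0 wf [0.4 0.8 0.5] go 18.700000000000003 tilt [-0.  0. -1.] q [ 0.64  0.27 -0.42  1.88  0.13  1.02 -1.17]
467.5,-214,210 fullscale units total [-0.2   0.49 -0.04]
```

View pics/s4.png

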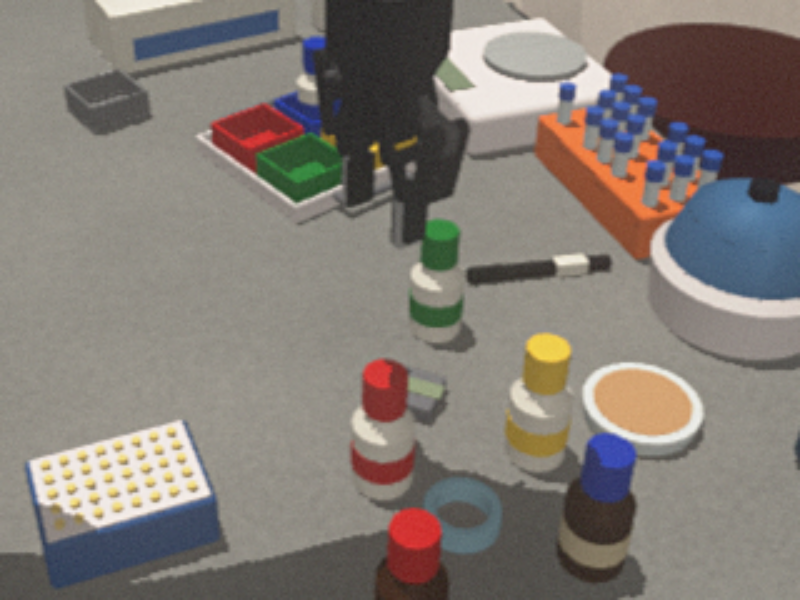

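The blue bottle stands upright in the blue pocket (crop 315,80). Next is red.

Emit:
{"api": "arm_command", "payload": {
  "moves": [
    [-0.18,0.45,0,0,0,0,0.65],
    [0,0,0,0,0,0,0.65],
    [0,0,0.2,0,0,0,0.65],
    [0,0,0.45,0,0,0,0.65],
    [0,0,0.45,0,0,0,0.65],
    [0,0,0.45,0,0,0,0.65],
    [0,0,0.45,0,0,0,0.65],
    [0,0,0.45,0,0,0,0.65],
    [0,0,0.25,0,0,0,0.65],
    [0,0,0,0,0,0,0.65]
  ]
}}

```text
time: 12.35
eef_pos: [467.8, -210.1, 71.5]
orientation: [-0.001, 0.993, 0.12, -0.001]
wrist_force: [0.6, 0.3, 0.7]
grip_width: 0.652
grip_force: 0.0
```

```bash
python3 go.py 467.5,-214,70
```

```text
t 12.35 p [ 467.8 -210.1   71.5] w 0.652 F 0.0 wf [0.6 0.3 0.7] go 18.700000000000003 tilt [-0.003  0.002 -1.   ] q [ 0.62  0.46 -0.36  2.    0.24  0.73 -1.22]
467.5,-214,70 fullscale units total [-0.03  0.08  0.03]
```

Emit:
{"api": "arm_command", "payload": {
  "moves": [
    [-0.03,0.07,0.02,0,0,0,0.5],
    [0,0,0,0,0,0,0.3],
    [0,0,0,0,0,0,0.2],
    [0,0,0,0,0,0,0.2],
    [0,0,0,0,0,0,0.2],
    [0,0,0,0,0,0,0.2],
    [0,0,0,0,0,0,0.2],
    [0,0,-0.1,0,0,0,0.2],
    [0,0,-0.3,0,0,0,0.2],
    [0,0,-0.4,0,0,0,0.2]
  ],
  "newtons": 40
}}

```text
time: 13.35
eef_pos: [467.3, -214.8, 112.0]
orientation: [-0.001, 0.993, 0.119, -0.001]
wrist_force: [0.3, 0.7, -0.3]
grip_width: 0.365
grip_force: 39.7
```

Emit:
{"api": "arm_command", "payload": {
  "moves": [
    [0,0,-0.4,0,0,0,0.2],
    [0,0,-0.5,0,0,0,0.2],
    [0,0,-0.5,0,0,0,0.2],
    [0,0,-0.4,0,0,0,0.2],
    [0.08,-0.25,-0.2,0,0,0,0.2],
    [0.14,-0.4,0,0,0,0,0.2],
    [0.16,-0.5,0,0,0,0,0.2],
    [0.16,-0.5,0,0,0,0,0.2],
    [0.16,-0.5,0,0,0,0,0.2],
    [0.16,-0.5,0,0,0,0,0.2]
  ]
}}

```text
time: 14.35
eef_pos: [477.9, -74.2, 211.8]
orientation: [-0.0, 0.993, 0.119, -0.001]
wrist_force: [0.3, -0.7, -0.5]
grip_width: 0.365
grip_force: 39.7
```

Emit:
{"api": "arm_command", "payload": {
  "moves": [
    [0.16,-0.5,0,0,0,0,0.2],
    [0.16,-0.5,0,0,0,0,0.2],
    [0.16,-0.5,0,0,0,0,0.2],
    [0.16,-0.5,0,0,0,0,0.2],
    [0.16,-0.5,0,0,0,0,0.2],
    [0.16,-0.5,0,0,0,0,0.2],
    [0.16,-0.5,0,0,0,0,0.2],
    [0.16,-0.5,0,0,0,0,0.2],
    [0.16,-0.5,0,0,0,0,0.2],
    [0.16,-0.5,0,0,0,0,0.2]
  ]
}}

```text
time: 15.35
eef_pos: [496.0, 187.2, 211.7]
orientation: [0.0, 0.993, 0.12, -0.001]
wrist_force: [0.7, 0.0, -0.4]
grip_width: 0.359
grip_force: 39.7
```

```bash
python3 go.py 503,270,210
```

```text
t 15.35 p [496.  187.2 211.7] w 0.359 F 39.7 wf [ 0.7  0.  -0.4] go 18.700000000000003 tilt [-0.001 -0.    -1.   ] q [ 0.04  0.33 -0.61  1.82  0.22  1.06 -1.98]
503,270,210 fullscale units total [ 0.53 -1.57  0.03]
```

Emit:
{"api": "arm_command", "payload": {
  "moves": [
    [0.16,-0.5,0,0,0,0,0.2],
    [0.16,-0.5,0,0,0,0,0.2],
    [0.12,-0.35,0,0,0,0,0.2],
    [0.03,-0.1,0,0,0,0,0.2],
    [0,0,0.2,0,0,0,0.2],
    [0,0,0.3,0,0,0,0.2],
    [0,0,0.3,0,0,0,0.2],
    [0,0,0.3,0,0,0,0.2],
    [0,0,0,0,0,0,0.2],
    [0,0,0,0,0,0,0.2]
  ]
}}

```text
time: 16.35
eef_pos: [502.8, 261.0, 156.7]
orientation: [0.0, 0.993, 0.119, -0.001]
wrist_force: [0.2, 1.1, -1.1]
grip_width: 0.362
grip_force: 39.8
```

```bash
python3 go.py 503,270,79
```

```text
t 16.35 p [502.8 261.  156.7] w 0.362 F 39.8 wf [ 0.2  1.1 -1.1] go 18.700000000000003 tilt [-0.001 -0.    -1.   ] q [-0.11  0.46 -0.6   1.79  0.3   0.98 -2.16]
503,270,79 fullscale units total [ 0.05 -0.17  1.55]
```

Emit:
{"api": "arm_command", "payload": {
  "moves": [
    [0.05,-0.17,0,0,0,0,0.2],
    [0,0,0.2,0,0,0,0.2],
    [0,0,0.25,0,0,0,0.2],
    [0,0,0.25,0,0,0,0.2],
    [0,0,0.25,0,0,0,0.2],
    [0,0,0.2,0,0,0,0.2],
    [0,0,0.2,0,0,0,0.2],
    [0,0,0.1,0,0,0,0.2],
    [0,0,0.05,0,0,0,0.2],
    [0,0,0,0,0,0,0.2]
  ]
}}

```text
time: 17.35
eef_pos: [503.3, 270.3, 82.1]
orientation: [0.0, 0.993, 0.119, -0.0]
wrist_force: [0.2, 0.1, -0.6]
grip_width: 0.365
grip_force: 39.7
```

```bash
python3 go.py 503,270,79
```

```text
t 17.35 p [503.3 270.3  82.1] w 0.365 F 39.7 wf [ 0.2  0.1 -0.6] go 18.700000000000003 tilt [-0. -0. -1.] q [-0.17  0.56 -0.55  1.84  0.38  0.85 -2.24]
503,270,79 fullscale units total [-0.01  0.    0.06]
```

Emit:
{"api": "arm_command", "payload": {
  "moves": [
    [0,0,0.04,0,0,0,0.2],
    [0,0,0.03,0,0,0,0.2],
    [0,0,0,0,0,0,0.2],
    [0,0,0,0,0,0,0.45],
    [0,0,0,0,0,0,0.6],
    [0,0,0,0,0,0,0.6],
    [0,0,0,0,0,0,0.6],
    [0,0,-0.2,0,0,0,0.6],
    [0,0,-0.4,0,0,0,0.6],
    [0,0,-0.5,0,0,0,0.6]
  ]
}}

```text
time: 18.35
eef_pos: [502.8, 270.0, 134.1]
orientation: [0.0, 0.993, 0.119, -0.001]
wrist_force: [-0.3, 0.4, -0.9]
grip_width: 0.601
grip_force: 0.0
```

Emit:
{"api": "arm_command", "payload": {
  "moves": [
    [0,0,-0.5,0,0,0,0.6],
    [0,0,-0.5,0,0,0,0.6],
    [0,0.25,-0.4,0,0,0,0.6],
    [-0.03,0.5,0,0,0,0,0.6],
    [-0.05,0.6,0,0,0,0,0.6],
    [-0.05,0.6,0,0,0,0,0.6],
    [-0.05,0.6,0,0,0,0,0.6],
    [-0.05,0.6,0,0,0,0,0.6],
    [-0.05,0.6,0,0,0,0,0.6],
    [-0.05,0.6,0,0,0,0,0.6]
  ]
}}

```text
time: 19.35
eef_pos: [538.9, 53.9, 204.5]
orientation: [-0.0, 0.993, 0.119, 0.0]
wrist_force: [0.2, 0.4, 0.1]
grip_width: 0.595
grip_force: 0.0
```

Emit:
{"api": "arm_command", "payload": {
  "moves": [
    [-0.05,0.6,0,0,0,0,0.6],
    [-0.05,0.6,0,0,0,0,0.6],
    [-0.05,0.6,0,0,0,0,0.6],
    [-0.05,0.6,0,0,0,0,0.6],
    [-0.05,0.6,0,0,0,0,0.6],
    [-0.05,0.6,0,0,0,0,0.6],
    [-0.05,0.6,0,0,0,0,0.6],
    [-0.05,0.6,0,0,0,0,0.6],
    [0,0.3,0,0,0,0,0.6],
    [0,0,0,0,0,0,0.6]
  ]
}}

```text
time: 20.35
eef_pos: [579.6, -199.7, 203.8]
orientation: [0.0, 0.993, 0.117, -0.0]
wrist_force: [-0.2, -0.3, -0.2]
grip_width: 0.597
grip_force: 0.0
```

```bash
python3 go.py 587.5,-225.5,210; python3 - <<'E'
from station import env
import cv2,pickle
s=env.snapshot('wrist');pickle.dump(s,open('w5.pkl','wb'))
t=env.snapshot('scene')
a=cv2.resize(t["img"][200:360,240:390][:,:,::-1],(400,427));b=cv2.resize(s['img'][:,:,::-1],(400,300))
import numpy as np
c=np.zeros((427,800,3),np.uint8);c[:,:400]=a;c[:300,400:]=b;cv2.imwrite("pics/s5.png",c)
E
```

```text
t 20.35 p [ 579.6 -199.7  203.8] w 0.597 F 0.0 wf [-0.2 -0.3 -0.2] go 18.700000000000003 tilt [-0. -0. -1.] q [ 0.59  0.46 -0.46  1.64  0.22  1.1  -1.27]
587.5,-225.5,210 fullscale units total [ 0.03  0.54 -0.12]
```

View pics/s5.png

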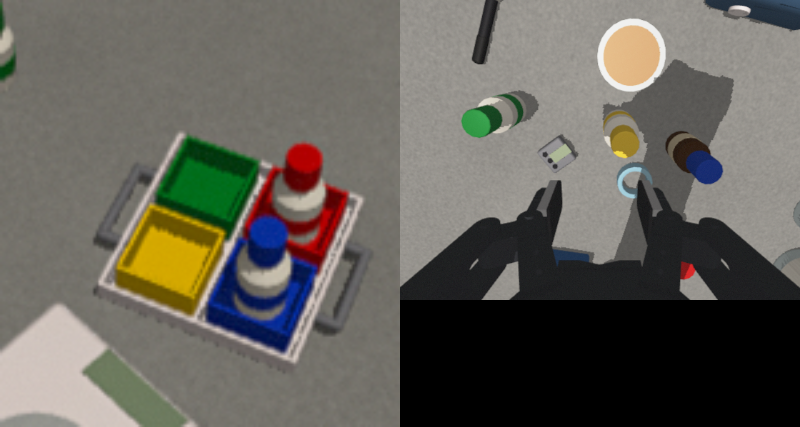

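Red and blue both stand in their own pockets. In the wrist view the yellow cap centre is at about (449,286) and green at (154,246), in 800 px coordinates.

```bash
python3 -c "
from w import *
s=pickle.load(open('w5.pkl','rb'))
for p in((449,286),(154,246)): print(ray(s,p,105))"
```

```text
[ 587.5 -224.9  105. ]
[572.2 -65.6 105. ]
```

Emit:
{"api": "arm_command", "payload": {
  "moves": [
    [0.02,0.25,0,0,0,0,0.65],
    [0.01,0.25,0,0,0,0,0.65],
    [0,0,0.2,0,0,0,0.65],
    [0,0,0.45,0,0,0,0.65],
    [0,0,0.45,0,0,0,0.65],
    [0,0,0.3,0,0,0,0.65],
    [0,0,0,0,0,0,0.65],
    [0,0,0,0,0,0,0.65],
    [0,0,0,0,0,0,0.65],
    [0,0,0,0,0,0,0.65]
  ]
}}

```text
time: 21.45
eef_pos: [587.7, -221.6, 134.9]
orientation: [0.0, 0.993, 0.119, 0.001]
wrist_force: [-0.4, -0.4, -0.1]
grip_width: 0.649
grip_force: 0.0
```

```bash
python3 go.py 587.5,-226,70
```

```text
t 21.45 p [ 587.7 -221.6  134.9] w 0.649 F 0.0 wf [-0.4 -0.4 -0.1] go 18.700000000000003 tilt [ 0.002 -0.001 -1.   ] q [ 0.59  0.55 -0.44  1.67  0.27  0.98 -1.27]
587.5,-226,70 fullscale units total [-0.03  0.08  1.3 ]
```

Emit:
{"api": "arm_command", "payload": {
  "moves": [
    [-0.03,0.07,0,0,0,0,0.65],
    [0,0,0.3,0,0,0,0.65],
    [0,0,0.4,0,0,0,0.65],
    [0,0,0.35,0,0,0,0.65],
    [0,0,0.25,0,0,0,0.6],
    [0,0,0,0,0,0,0.5],
    [0,0,0,0,0,0,0.3],
    [0,0,0,0,0,0,0.2],
    [0,0,0,0,0,0,0.2],
    [0,0,0,0,0,0,0.2]
  ],
  "newtons": 40
}}

```text
time: 22.45
eef_pos: [586.7, -225.3, 69.4]
orientation: [0.0, 0.993, 0.119, 0.0]
wrist_force: [0.4, 0.1, -1.2]
grip_width: 0.367
grip_force: 39.6
```

Emit:
{"api": "arm_command", "payload": {
  "moves": [
    [0,0,0,0,0,0,0.2],
    [0,0,0,0,0,0,0.2],
    [0,0,-0.1,0,0,0,0.2],
    [0,0,-0.3,0,0,0,0.2],
    [0,0,-0.5,0,0,0,0.2],
    [0,0,-0.5,0,0,0,0.2],
    [0,0,-0.5,0,0,0,0.2],
    [0,0,-0.5,0,0,0,0.2],
    [0.07,-0.25,-0.4,0,0,0,0.2],
    [0.12,-0.4,0,0,0,0,0.2]
  ]
}}

```text
time: 23.45
eef_pos: [589.5, -192.9, 213.5]
orientation: [0.002, 0.993, 0.118, 0.003]
wrist_force: [1.1, 0.4, -1.2]
grip_width: 0.363
grip_force: 39.8
```

```bash
python3 go.py 613,220.5,210
```

```text
t 23.45 p [ 589.5 -192.9  213.5] w 0.363 F 39.8 wf [ 1.1  0.4 -1.2] go 18.700000000000003 tilt [ 0.006 -0.003 -1.   ] q [ 0.57  0.46 -0.47  1.61  0.22  1.12 -1.28]
613,220.5,210 fullscale units total [ 2.39 -7.93  0.05]
```

Emit:
{"api": "arm_command", "payload": {
  "moves": [
    [0.15,-0.5,0,0,0,0,0.2],
    [0.15,-0.5,0,0,0,0,0.2],
    [0.15,-0.5,0,0,0,0,0.2],
    [0.15,-0.5,0,0,0,0,0.2],
    [0.15,-0.5,0,0,0,0,0.2],
    [0.15,-0.5,0,0,0,0,0.2],
    [0.15,-0.5,0,0,0,0,0.2],
    [0.15,-0.5,0,0,0,0,0.2],
    [0.15,-0.5,0,0,0,0,0.2],
    [0.15,-0.5,0,0,0,0,0.2]
  ]
}}

```text
time: 24.45
eef_pos: [601.8, 70.4, 210.3]
orientation: [0.0, 0.993, 0.119, 0.001]
wrist_force: [0.4, -0.1, -1.2]
grip_width: 0.364
grip_force: 39.8
```

Emit:
{"api": "arm_command", "payload": {
  "moves": [
    [0.15,-0.5,0,0,0,0,0.2],
    [0.15,-0.5,0,0,0,0,0.2],
    [0.15,-0.5,0,0,0,0,0.2],
    [0.15,-0.5,0,0,0,0,0.2],
    [0.15,-0.45,0,0,0,0,0.2],
    [0.06,-0.2,0,0,0,0,0.2],
    [0,0,0,0,0,0,0.2],
    [0,0,0.2,0,0,0,0.2],
    [0,0,0.3,0,0,0,0.2],
    [0,0,0,0,0,0,0.2]
  ]
}}

```text
time: 25.45
eef_pos: [608.5, 205.1, 180.6]
orientation: [0.001, 0.993, 0.118, -0.002]
wrist_force: [-0.0, 0.2, -1.8]
grip_width: 0.362
grip_force: 39.8
```

```bash
python3 go.py 613,220.5,79
```

```text
t 25.45 p [608.5 205.1 180.6] w 0.362 F 39.8 wf [-0.   0.2 -1.8] go 18.700000000000003 tilt [-0.004 -0.003 -1.   ] q [-0.03  0.55 -0.53  1.58  0.3   1.11 -1.98]
613,220.5,79 fullscale units total [ 0.17 -0.28  2.03]
```

Emit:
{"api": "arm_command", "payload": {
  "moves": [
    [0.09,-0.14,0,0,0,0,0.2],
    [0.06,-0.12,0,0,0,0,0.2],
    [0,0,0,0,0,0,0.2],
    [0,0,0.2,0,0,0,0.2],
    [0,0,0.3,0,0,0,0.2],
    [0,0,0.3,0,0,0,0.2],
    [0,0,0.3,0,0,0,0.2],
    [0,0,0.2,0,0,0,0.2],
    [0,0,0,0,0,0,0.2],
    [0,0,0,0,0,0,0.2]
  ]
}}

```text
time: 26.45
eef_pos: [613.9, 222.1, 118.6]
orientation: [-0.0, 0.993, 0.119, -0.0]
wrist_force: [0.6, 1.5, -0.7]
grip_width: 0.369
grip_force: 39.8
```

```bash
python3 go.py 613,220.5,78.5
```

```text
t 26.45 p [613.9 222.1 118.6] w 0.369 F 39.8 wf [ 0.6  1.5 -0.7] go 18.700000000000003 tilt [-0.  0. -1.] q [-0.07  0.62 -0.51  1.61  0.34  1.   -2.03]
613,220.5,78.5 fullscale units total [-0.02  0.03  0.8 ]
```

Emit:
{"api": "arm_command", "payload": {
  "moves": [
    [-0.02,0.03,0.15,0,0,0,0.2],
    [0,0,0.2,0,0,0,0.2],
    [0,0,0.2,0,0,0,0.2],
    [0,0,0.1,0,0,0,0.2],
    [0,0,0.08,0,0,0,0.2],
    [0,0,0.05,0,0,0,0.2],
    [0,0,0.03,0,0,0,0.2],
    [0,0,0,0,0,0,0.2],
    [0,0,0,0,0,0,0.2],
    [0,0,0,0,0,0,0.2]
  ]
}}

```text
time: 27.45
eef_pos: [613.5, 220.4, 78.6]
orientation: [-0.0, 0.993, 0.119, 0.0]
wrist_force: [-0.2, 0.1, -1.2]
grip_width: 0.367
grip_force: 39.8
```

```bash
python3 go.py 613,220.5,77.5 613,220,210 572,-64.5,210
```

```text
t 27.45 p [613.5 220.4  78.6] w 0.367 F 39.8 wf [-0.2  0.1 -1.2] go 18.700000000000003 tilt [ 0.001  0.    -1.   ] q [-0.08  0.66 -0.49  1.64  0.37  0.93 -2.05]
613,220.5,77.5 fullscale units total [-0.01 -0.    0.02]
613,220,210 fullscale units total [-0.    0.01 -2.65]
572,-64.5,210 fullscale units total [-2.14  5.33 -0.  ]
```

Emit:
{"api": "arm_command", "payload": {
  "moves": [
    [0,0,0.03,0,0,0,0.2],
    [0,0,0,0,0,0,0.2],
    [0,0,0,0,0,0,0.2],
    [0,0,0,0,0,0,0.45],
    [0,0,0,0,0,0,0.6],
    [0,0,0,0,0,0,0.6],
    [0,0,0,0,0,0,0.6],
    [0,0,-0.2,0,0,0,0.6],
    [0,0,-0.4,0,0,0,0.6],
    [0,0,-0.5,0,0,0,0.6]
  ]
}}

```text
time: 28.45
eef_pos: [612.7, 220.2, 132.2]
orientation: [0.0, 0.993, 0.119, -0.001]
wrist_force: [-0.2, 0.9, 0.0]
grip_width: 0.603
grip_force: 0.0
```

Emit:
{"api": "arm_command", "payload": {
  "moves": [
    [0,0,-0.5,0,0,0,0.6],
    [0,0,-0.5,0,0,0,0.6],
    [-0.1,0.25,-0.4,0,0,0,0.6],
    [-0.2,0.5,0,0,0,0,0.6],
    [-0.24,0.6,0,0,0,0,0.6],
    [-0.24,0.6,0,0,0,0,0.6],
    [-0.24,0.6,0,0,0,0,0.6],
    [-0.24,0.6,0,0,0,0,0.6],
    [-0.24,0.6,0,0,0,0,0.6],
    [-0.24,0.6,0,0,0,0,0.6]
  ]
}}

```text
time: 29.45
eef_pos: [579.4, -14.0, 202.4]
orientation: [0.0, 0.993, 0.119, 0.0]
wrist_force: [0.5, 0.2, -0.1]
grip_width: 0.603
grip_force: 0.0
```

Emit:
{"api": "arm_command", "payload": {
  "moves": [
    [-0.22,0.55,0,0,0,0,0.6],
    [-0.12,0.3,0,0,0,0,0.6],
    [0,0,0,0,0,0,0.6],
    [0,0,0,0,0,0,0.6],
    [0,0,0.2,0,0,0,0.6],
    [0,0,0.4,0,0,0,0.65],
    [0,0,0.4,0,0,0,0.65],
    [0,0,0.3,0,0,0,0.65],
    [0,0,0,0,0,0,0.65],
    [0,0,0,0,0,0,0.65]
  ]
}}

```text
time: 30.45
eef_pos: [573.8, -56.0, 136.7]
orientation: [-0.0, 0.993, 0.12, -0.0]
wrist_force: [-0.2, 0.0, 0.3]
grip_width: 0.648
grip_force: 0.0
```

```bash
python3 go.py 572,-64.5,70
```

```text
t 30.45 p [573.8 -56.  136.7] w 0.648 F 0.0 wf [-0.2  0.   0.3] go 18.700000000000003 tilt [-0.001  0.    -1.   ] q [ 0.38  0.48 -0.49  1.79  0.27  0.94 -1.55]
572,-64.5,70 fullscale units total [-0.07  0.16  1.33]
```

Emit:
{"api": "arm_command", "payload": {
  "moves": [
    [-0.07,0.16,0,0,0,0,0.65],
    [0,0,0.3,0,0,0,0.65],
    [0,0,0.4,0,0,0,0.65],
    [0,0,0.4,0,0,0,0.65],
    [0,0,0.23,0,0,0,0.65],
    [0,0,0,0,0,0,0.6],
    [0,0,0,0,0,0,0.4],
    [0,0,0,0,0,0,0.2],
    [0,0,0,0,0,0,0.2],
    [0,0,0,0,0,0,0.2]
  ],
  "newtons": 40
}}

```text
time: 31.45
eef_pos: [572.7, -65.6, 71.0]
orientation: [0.0, 0.993, 0.119, 0.001]
wrist_force: [0.8, -0.1, 2.7]
grip_width: 0.368
grip_force: 39.7
```

Emit:
{"api": "arm_command", "payload": {
  "moves": [
    [0,0,0,0,0,0,0.2],
    [0,0,0,0,0,0,0.2],
    [0,0,-0.1,0,0,0,0.2],
    [0,0,-0.3,0,0,0,0.2],
    [0,0,-0.5,0,0,0,0.2],
    [0,0,-0.5,0,0,0,0.2],
    [0,0,-0.5,0,0,0,0.2],
    [0,0,-0.5,0,0,0,0.2],
    [0.02,-0.25,-0.4,0,0,0,0.2],
    [0.03,-0.4,0,0,0,0,0.2]
  ]
}}

```text
time: 32.45
eef_pos: [568.6, -34.2, 214.3]
orientation: [0.001, 0.993, 0.118, 0.003]
wrist_force: [-0.8, 0.3, -1.9]
grip_width: 0.366
grip_force: 39.8
```

Emit:
{"api": "arm_command", "payload": {
  "moves": [
    [0.04,-0.5,0,0,0,0,0.2],
    [0.04,-0.5,0,0,0,0,0.2],
    [0.04,-0.5,0,0,0,0,0.2],
    [0.04,-0.5,0,0,0,0,0.2],
    [0.04,-0.5,0,0,0,0,0.2],
    [0.04,-0.5,0,0,0,0,0.2],
    [0.04,-0.5,0,0,0,0,0.2],
    [0.04,-0.45,0,0,0,0,0.2],
    [0.02,-0.2,0,0,0,0,0.2],
    [0,0,0,0,0,0,0.2]
  ]
}}

```text
time: 33.45
eef_pos: [534.0, 173.7, 210.9]
orientation: [-0.0, 0.993, 0.12, 0.0]
wrist_force: [-0.8, 1.0, -1.3]
grip_width: 0.364
grip_force: 39.7
```

```bash
python3 go.py 532.5,189,79
```

```text
t 33.45 p [534.  173.7 210.9] w 0.364 F 39.7 wf [-0.8  1.  -1.3] go 18.700000000000003 tilt [ 0.     0.001 -1.   ] q [ 0.06  0.39 -0.6   1.75  0.24  1.08 -1.95]
532.5,189,79 fullscale units total [ 0.04 -0.3   2.64]
```

Emit:
{"api": "arm_command", "payload": {
  "moves": [
    [0.03,-0.2,0,0,0,0,0.2],
    [0.01,-0.1,0,0,0,0,0.2],
    [0,0,0,0,0,0,0.2],
    [0,0,0.3,0,0,0,0.2],
    [0,0,0.4,0,0,0,0.2],
    [0,0,0.4,0,0,0,0.2],
    [0,0,0.4,0,0,0,0.2],
    [0,0,0.3,0,0,0,0.2],
    [0,0,0,0,0,0,0.2],
    [0,0,0,0,0,0,0.2]
  ]
}}

```text
time: 34.45
eef_pos: [532.8, 187.2, 120.1]
orientation: [-0.0, 0.993, 0.119, -0.0]
wrist_force: [-0.1, 0.2, -0.6]
grip_width: 0.364
grip_force: 39.8
```

```bash
python3 go.py 532.5,189,79
```

```text
t 34.45 p [532.8 187.2 120.1] w 0.364 F 39.8 wf [-0.1  0.2 -0.6] go 18.700000000000003 tilt [-0.001 -0.    -1.   ] q [-0.    0.49 -0.56  1.83  0.33  0.91 -2.04]
532.5,189,79 fullscale units total [ 0.   -0.04  0.82]
```

Emit:
{"api": "arm_command", "payload": {
  "moves": [
    [0,-0.03,0.15,0,0,0,0.2],
    [0,0,0.2,0,0,0,0.2],
    [0,0,0.2,0,0,0,0.2],
    [0,0,0.1,0,0,0,0.2],
    [0,0,0.08,0,0,0,0.2],
    [0,0,0.05,0,0,0,0.2],
    [0,0,0.04,0,0,0,0.2],
    [0,0,0,0,0,0,0.2],
    [0,0,0,0,0,0,0.2],
    [0,0,0,0,0,0,0.2]
  ]
}}

```text
time: 35.45
eef_pos: [532.6, 188.8, 79.5]
orientation: [0.0, 0.993, 0.119, 0.0]
wrist_force: [0.9, -0.4, -0.1]
grip_width: 0.362
grip_force: 39.8
```

Emit:
{"api": "arm_command", "payload": {
  "moves": [
    [0,0,0.02,0,0,0,0.2],
    [0,0,0,0,0,0,0.2],
    [0,0,0,0,0,0,0.2],
    [0,0,0,0,0,0,0.45],
    [0,0,0,0,0,0,0.6],
    [0,0,0,0,0,0,0.6],
    [0,0,0,0,0,0,0.6],
    [0,0,-0.2,0,0,0,0.6],
    [0,0,-0.4,0,0,0,0.6],
    [0,0,-0.5,0,0,0,0.6]
  ]
}}

```text
time: 36.45
eef_pos: [531.8, 188.7, 133.7]
orientation: [0.0, 0.993, 0.119, -0.001]
wrist_force: [0.6, -0.2, -1.6]
grip_width: 0.603
grip_force: 0.0
```

Emit:
{"api": "arm_command", "payload": {
  "moves": [
    [0,0,-0.5,0,0,0,0.6],
    [0,0,-0.5,0,0,0,0.6],
    [-0.2,0,-0.4,0,0,0,0.6],
    [-0.3,0.3,0,0,0,0,0.6],
    [-0.3,0.5,0,0,0,0,0.6],
    [-0.3,0.5,0,0,0,0,0.6],
    [0,0.5,0,0,0,0,0.6],
    [0,0.3,0,0,0,0,0.6],
    [0,0,0,0,0,0,0.6],
    [0,0,0,0,0,0,0.6]
  ]
}}

```text
time: 37.45
eef_pos: [503.8, 74.3, 203.8]
orientation: [-0.0, 0.993, 0.119, 0.0]
wrist_force: [0.4, -0.3, -0.5]
grip_width: 0.595
grip_force: 0.0
```

```bash
python3 go.py; python3 - <<'E'
from station import env
import cv2,pickle,numpy as np
s=env.snapshot('side');t=env.snapshot('scene')
a=cv2.resize(t["img"][100:350,150:390][:,:,::-1],(480,500));b=cv2.resize(s['img'][130:370,180:440][:,:,::-1],(320,295))
c=np.zeros((500,800,3),np.uint8);c[:,:480]=a;c[:295,480:]=b;cv2.imwrite("pics/s6.png",c)
from fit import *
offp={'R':('r',503,270),'Y':('y',613,220.5),'G':('g',532.5,188.5),'B':('b',583.5,300)}
for k,(c,x,y) in offp.items():
    q=hullc(t,cap(x,y,8)); print(k,'expected cap centroid',q.round(1),'seen(crop)',end=' ')
    m=mask(t['img'],c); r=m[int(q[1])-5:int(q[1])+6,int(q[0])-5:int(q[0])+6]; print(r.mean().round(2))
for k,x,y in(('aR',435.6,-348.9),('aB',579.1,-328.4)):
    c='r' if k=='aR' else 'b'; q=hullc(t,cap(x,y)); print(k,q.round(1),blob(t['img'],c,q/.7)[0].round(1))
E
```

```text
t 37.45 p [503.8  74.3 203.8] w 0.595 F 0.0 wf [ 0.4 -0.3 -0.5] go 18.700000000000003 tilt [ 0.  0. -1.] q [ 0.24  0.3  -0.59  1.88  0.19  1.02 -1.75]
R expected cap centroid [353.  262.7] seen(crop) 1.0
Y expected cap centroid [304.6 278.3] seen(crop) 1.0
G expected cap centroid [318.2 250.2] seen(crop) 1.0
B expected cap centroid [340.  291.5] seen(crop) 1.0
aR [206.6 133. ] [206.5 132.6]
aB [171.6 159.4] [171.4 158.6]
```

View pics/s6.png

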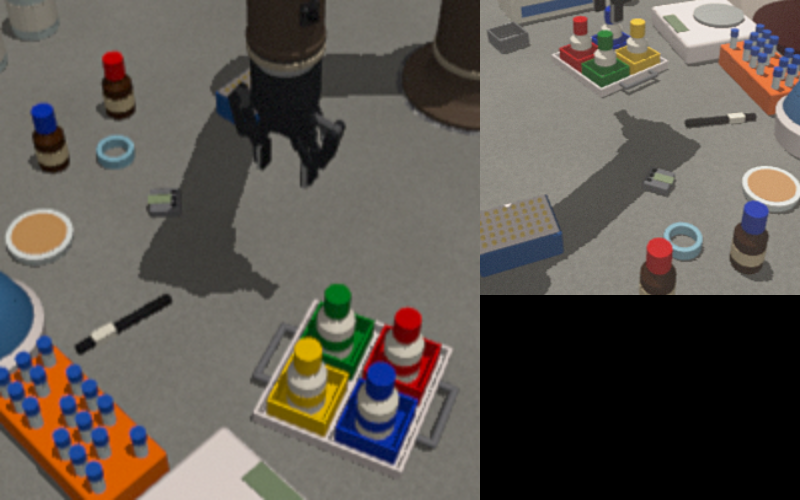

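All four white bottles stand upright in their matching pockets, at crop positions G (337,325), R (405,345), Y (308,375) and B (380,400). The ambers have not moved and the gripper is clear.

```bash
python3 -c "
from station import env
print(env.job_done())"
```

```text
the job is handed in; nothing more can be done
None
```

The job is handed in: the last pictures show all four white bottles upright and released in the pockets matching their caps, with both brown bottles where they began. The system returned no verdict.

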